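# Put the goldsmith's bench kit back in its fitted tray

## Task

Put the goldsmith's kit back in the fitted tray: the eye loupe, the round wooden burr stand, the brass dapping cube and the black charcoal block each go, standing upright, fully down into the felted recess cut to their outline (small round, large round, square and oblong). Set each one down rather than dropping it. The black film canister and the wood block with map pins only look similar and are not part of the kit: leave them where they stand.

Things in the scene. Friction and masses are not known exactly. Their poses are not given: they have to be found in the camera images.
- loupe: eye loupe, black, round, bell-shaped, with a glass in its narrow upper end, 34 mm across the foot, 28 mm tall, 50 g, standing on its wide end; grips like a 34 mm cylinder over its whole height. Origin: centre of its underside, z up
- burr_stand: round turned wooden stand 56 mm across, body 26 mm tall, thin steel burrs standing in it up to 52 mm (grip the wooden body; the burrs are no obstacle to the fingers), 140 g. Origin: centre of its underside, z up
- dapping_block: brass cube 40 x 40 x 40 mm with round hollows in its faces, 620 g. Origin: centre of its underside, x and y along its sides, z up
- charcoal_block: black charcoal soldering block, 36 mm (its x) x 60 mm (its y) x 24 mm tall, 90 g. Origin: centre of its underside, z up
- film_can: black film canister with a flat snap lid, 34 mm across, 48 mm tall, very light (12 g): a look-alike of the loupe, not part of the kit. Origin: centre of its underside
- pin_block: rectangular wood offcut 62 mm (x) x 107 mm (y) x 36 mm with red map pins and burrs stuck in its top, up to 83 mm tall: a look-alike of the burr stand, not part of the kit. Origin: centre of its underside
- loupe_insert: beech block 83 x 83 x 16 mm with a small round recess, 50 mm across, 6 mm deep, dark green felt floor; takes the loupe. Fixed, one of four in any order in the square tray (dark wood frame, 182 mm, brass corners). Origin: centre of its underside, z up; recess centred over it, its floor at z = 10 mm, block top 16 mm, frame top 15 mm; mind the lamp shade 0.25 m over the bench behind x = 0.69
- burr_insert: beech block 83 x 83 x 16 mm with a large round recess, 72 mm across, 6 mm deep, dark green felt floor; takes the burr stand. Fixed, one of four in any order in the square tray (dark wood frame, 182 mm, brass corners). Origin: centre of its underside, z up; recess centred over it, its floor at z = 10 mm, block top 16 mm, frame top 15 mm
- dapping_insert: beech block 83 x 83 x 16 mm with a square recess, 56 x 56 mm, sides along x and y, 6 mm deep, dark green felt floor; takes the dapping block. Fixed, one of four in any order in the square tray (dark wood frame, 182 mm, brass corners). Origin: centre of its underside, z up; recess centred over it, its floor at z = 10 mm, block top 16 mm, frame top 15 mm
- charcoal_insert: beech block 83 x 83 x 16 mm with an oblong recess, 52 mm along its x and 76 mm along its y, 6 mm deep, dark green felt floor; takes the charcoal block, long sides together. Fixed, one of four in any order in the square tray (dark wood frame, 182 mm, brass corners). Origin: centre of its underside, z up; recess centred over it, its floor at z = 10 mm, block top 16 mm, frame top 15 mm
Things that resemble listed ones, but are neither listed nor needed, are in the scene too. What is shaped like the dapping_insert but orange is not meant.

How it is judged:
At the end, for the whole second after the job is handed in: Loupe, burr stand, dapping block and charcoal block each rest released and upright (within 0.06 rad) on the floor of their own recess, underside no more than 2.5 mm above the felt and centre within 14 mm of the recess's centre; film canister and pin block are within 3 cm of where they stood (horizontal distance between loupe and loupe_insert below 0.014 m and z of loupe in the frame of loupe_insert below 0.0125 m and angle between each of loupe, burr_stand, dapping_block, charcoal_block's own z axis and vertical below 0.06 rad and linear speed of each of loupe, burr_stand, dapping_block, charcoal_block below 0.02 m/s and horizontal distance between burr_stand and burr_insert below 0.014 m and z of burr_stand in the frame of burr_insert below 0.0125 m and horizontal distance between dapping_block and dapping_insert below 0.014 m and z of dapping_block in the frame of dapping_insert below 0.0125 m and horizontal distance between charcoal_block and charcoal_insert below 0.014 m and z of charcoal_block in the frame of charcoal_insert below 0.0125 m and distance of each of film_can, pin_block from where it was at the start of the episode below 0.03 m); the robot touches nothing.
It fails at once if the film canister is moved 3 cm or more (distance of film_can from where it was at the start of the episode above 0.03 m).
It fails at once if the block of pins is moved 3 cm or more (distance of pin_block from where it was at the start of the episode above 0.03 m).
It fails at once if a tool is dropped into its recess (faster than 0.6 m/s just over it) ((horizontal distance between loupe and loupe_insert below 0.04 m and z of loupe in the frame of loupe_insert below 0.05 m and linear speed of loupe above 0.6 m/s) or (horizontal distance between burr_stand and burr_insert below 0.04 m and z of burr_stand in the frame of burr_insert below 0.05 m and linear speed of burr_stand above 0.6 m/s) or (horizontal distance between dapping_block and dapping_insert below 0.04 m and z of dapping_block in the frame of dapping_insert below 0.05 m and linear speed of dapping_block above 0.6 m/s) or (horizontal distance between charcoal_block and charcoal_insert below 0.04 m and z of charcoal_block in the frame of charcoal_insert below 0.05 m and linear speed of charcoal_block above 0.6 m/s)).
It also fails if it takes over 99 s, if anything falls off the work surface, if the arm or the gripper's body presses on something with over 40 N, if the wrist force passes 120 N, or if a joint passes its speed limit or range.

## Robot

A 6-joint arm with a two-finger parallel gripper is mounted at the origin on a cart in front of the work surface, level with it; the furniture and walls round the work are solid. World frame = base frame: x ahead of the robot, y to its left, z up, the work surface at z = 0. Lengths are in m, angles in rad, forces in N, time in s.
With the tool pointing down it reaches from about 0.25 to 0.775 m from the base axis. Payload 4 kg.
Tool frame: the origin (TCP) lies between the finger pads; the fingertips stand 17 mm ahead of it and the grasp point (between the pads) lies 2 mm behind it; z points along the fingers, y is the line along which they close (so a half turn about z gives the same grasp; the last joint's range is limited). The gripper opens to 85 mm and grips with 20 to 120 N. Pads are 22 mm wide; open, the fingers measure 114 mm over their backs; the gripper's body (76 mm by 85 mm) begins 54 mm behind the grasp point. The pads swing forward as they close: fully open they stand 13 mm farther back than shut.
Start: joints at [-1.302, 0.087, 1.371, -0, 1.684, -0.103], TCP at [0.2, -0.512, 0.209] pointing down, gripper open.
Joint ranges: [-3.1, 3.1], [-0.76, 2.03], [0.27, 2.55], [-1.08, 4.22], [0.17, 2.65], [-2.57, 2.57]. Speed limits (rad/s): [2.79, 2.79, 3.14, 3.14, 3.14, 3.14].

## Interface

Orientations are given as a unit quaternion [x, y, z, w].
In Python, from cell import ctrl, claw, planner, vision gives the robot as it stands. The module is installed in compiled form; this text tells all that it offers. Calls block until the motion is done:
- ctrl.goto(position, orientation): joint-space move of the TCP to a pose.
- ctrl.move_linear(position, orientation=None, max_speed=0.15, max_force=None): straight line of the TCP; orientation=None keeps the orientation; max_speed is the mean speed in m/s. With max_force (N) it stops when the force on the tool has changed by that much, and returns True; else False.
- ctrl.move_joints(angles): joint-space move.
- claw.gripper_to(opening, force=None): opening from 0.0 (shut) to 1.0 (fully open); force is the grip in N (None keeps the last); returns when the fingers have stopped.
- ctrl.hold(seconds).
- planner.solve_ik(position, orientation): joint angles nearest the present ones, or None.
- ctrl.read_state(): the state.
- vision.get_image(name): name is "side" or "top"; returns a dict with "img" (420x560x3 uint8, red, green, blue), "depth" (420x560 float32, m along the optical axis (not along the pixel's ray), 0 where there is no reading), "K" (3x3 intrinsics, pixels), "position" and "rotation" of the camera in the world. Camera axes: x right, y up, looking along -z (the intrinsics and any distortion apply to the point x, -y, -z); pixel columns grow to the right and rows downward; lengths in m; the calibration is good to about 2 mm. A picture is of the moment at which its call begins.
A pose or a line that the arm cannot do raises ctrl.Unreachable and nothing moves.
- ctrl.finish_job(): hands the job in; it is judged then, once.
The state is a dict: "t": time; "joint_positions": joint angles; "joint_vel": joint speeds; "tau": joint torques, N m; "position": TCP position; "tool_rot": TCP orientation; "ft_force": force on the tool from outside, world axes, zero at the start; "torque": the same for the moment, N m; "width": opening from 0.0 (shut) to 1.0 (fully open); "grip_force": force on a finger pad.
Only numpy, scipy, OpenCV 4.12 (cv2) and the standard library are available. Lean on these libraries where they do the work, as an engineer would, in place of code of your own. Each camera call takes 0.05 s, during which the arm holds its last target. There are 200 camera calls.

## Working session

There is one attempt and no reset: what is moved stays moved. The work goes in short steps, each a Python script; the robot and the scene stay as the last script left them, time stands still between calls to the robot, and variables do not carry over. Pictures are saved under pics/ and viewed, at most 14 in all, crops included, and the job is handed in when it is done.

```bash
mkdir -p pics; python3 - <<'E'
from cell import ctrl,claw,planner,vision
import cv2,numpy as np
for n in ("top","side"):
    d=vision.get_image(n); cv2.imwrite(f"pics/{n}0.png",d["img"][:,:,::-1]); np.savez(f"{n}0.npz",**d)
    print(n,d["K"].tolist(),d["position"],d["rotation"],(d["depth"]>0).mean(), [k for k in d])
s=ctrl.read_state();print(s)
E
```

```text
top [[451.72332749695084, 0.0, 283.59106058232845], [0.0, 451.72332749695084, 220.08264236747513], [0.0, 0.0, 1.0]] [0.38419047 0.00674895 1.06432987] [-0.07012989  0.05131503  0.70476248 -0.70410114] 0.9959353741496598 ['img', 'depth', 'K', 'position', 'rotation']
side [[432.26967244321776, 0.0, 275.7432524240868], [0.0, 432.26967244321776, 212.2485409878924], [0.0, 0.0, 1.0]] [0.26211809 1.08926921 0.67034868] [-0.07902637  0.49614929  0.85748471 -0.11095354] 0.9960969387755102 ['img', 'depth', 'K', 'position', 'rotation']
{'t': 0.1, 'joint_positions': array([-1.30211559e+00,  8.79136041e-02,  1.37211139e+00, -3.07760939e-05,
        1.68355075e+00, -1.03084913e-01]), 'joint_vel': array([ 0.0007013 , -0.00212188, -0.00429026,  0.00014183, -0.00067893,
        0.00039587]), 'tau': array([ 3.88238230e-03, -3.53010678e+01, -3.14220321e+01, -4.14360113e-05,
        7.88324542e-03, -2.16842830e-05]), 'position': array([ 0.19966003, -0.51196928,  0.20783422]), 'tool_rot': array([ 9.82773309e-01,  1.84812443e-01, -9.72434724e-05, -9.86880284e-04]), 'ft_force': array([-0.14778113, -0.2326068 ,  0.18185081]), 'torque': array([ 0.05270291, -0.04087906,  0.01521576]), 'grip_force': 0.0, 'width': 1.0001332935765161}
```

View pics/top0.png

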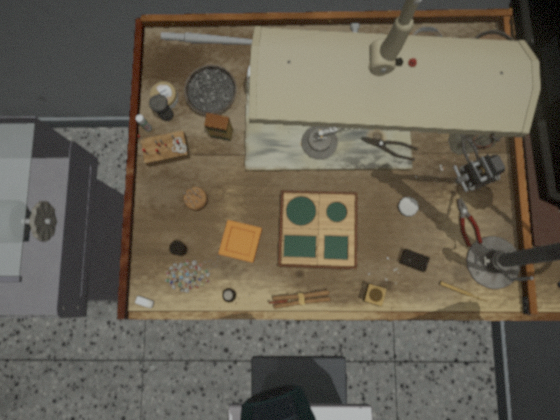

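View pics/side0.png

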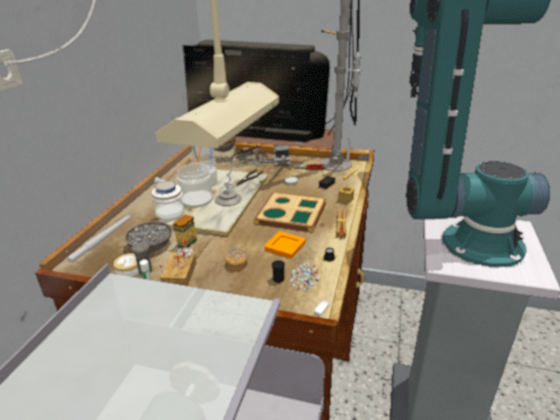

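The top view shows the tray around (318,229): large round recess at (301,211), small round at (337,212), oblong at (300,246), square at (336,247). The kit pieces are the burr stand at (195,199), loupe at (229,295), dapping cube at (375,294) and charcoal block at (414,260). The look-alikes are the film can at (178,248) and the pin block at (165,148). In the side view the loupe is at (330,254), the film can at (278,270) and the cube at (346,195).

```bash
cat > h.py <<'E'
import numpy as np,cv2
from scipy.spatial.transform import Rotation as R
def cloud(d):
    K=d["K"];z=d["depth"];v,u=np.mgrid[:z.shape[0],:z.shape[1]]
    p=np.stack([(u-K[0,2])/K[0,0]*z,-(v-K[1,2])/K[1,1]*z,-z],-1)
    r=d["rotation"]; r=R.from_quat(r).as_matrix() if np.size(r)==4 else r
    P=p@r.T+d["position"]; P[z<=0]=np.nan; return P
E
python3 - <<'E'
from h import *
T=np.load("top0.npz");S=np.load("side0.npz");PT=cloud(T);PS=cloud(S)
at=lambda P,u,v:np.round(P[v,u],4).tolist()
for n,(u,v) in dict(table=(250,200),burr_in=(301,211),loupe_in=(337,212),char_in=(300,246),dap_in=(336,247),mid=(319,229),burr=(195,199),film=(178,248),loupe=(229,295),dap=(375,294),char=(414,260)).items(): print("top",n,at(PT,u,v))
for n,(u,v) in dict(loupe=(330,252),film=(278,265),burr=(236,257),dap=(346,190),char=(327,181),burr_in=(273,213),table=(240,232)).items(): print("side",n,at(PS,u,v))
seeds=dict(burr=(195,199),film=(178,248),loupe=(229,295),dap=(375,294),char=(414,260))
for nm,P,img in(("top",PT,T["img"]),("side",PS,S["img"])):
  for n,(u,v) in seeds.items():
    c=PT[v,u,:2]
    m=(np.hypot(*(P[...,:2]-c).transpose(2,0,1))<.055)&(P[...,2]>.010)
    k,l=cv2.connectedComponents(m.astype(np.uint8))
    i=max(range(1,k),key=lambda j:(l==j).sum()); q=P[l==i]
    zt=np.percentile(q[:,2],95); top=q[q[:,2]>zt-.008] 
    r=cv2.minAreaRect((top[:,:2]*1000).astype(np.float32))
    print(nm,n,len(q),"ztop",zt.round(4),"rect",np.round(r[0],1),np.round(r[1],1),round(r[2],1),"bbox",(q.min(0)*1e3).round(),(q.max(0)*1e3).round())
# tray recess by green colour
for nm,P,d in(("top",PT,T),("side",PS,S)):
  im=cv2.cvtColor(d["img"],cv2.COLOR_RGB2HSV)
  m=(im[...,0]>60)&(im[...,0]<95)&(im[...,1]>90)&(np.abs(P[...,0]-.37)<.15)&(np.abs(P[...,1]+.07)<.15)&(P[...,2]<.04)
  k,l,st,_=cv2.connectedComponentsWithStats(m.astype(np.uint8))
  for i in range(1,k):
    if st[i,4]<60: continue
    q=P[l==i]; r=cv2.minAreaRect((q[:,:2]*1000).astype(np.float32))
    print(nm,"green",st[i].tolist(),"z",np.median(q[:,2]).round(4),np.round(r[0],1),np.round(r[1],1),round(r[2],1))
E
cat > crop.py <<'E'
E
python3 - <<'E'
import cv2
a=cv2.imread('pics/top0.png')[180:315,150:440]
cv2.imwrite('pics/topcrop.png',cv2.resize(a,None,fx=2.7,fy=2.7,interpolation=cv2.INTER_CUBIC))
E
```

```text
top table [0.6186, 0.1166, -0.0002]
top burr_in [0.5883, -0.0063, 0.0142]
top loupe_in [0.5852, -0.091, 0.0161]
top char_in [0.5054, -0.0035, 0.0119]
top dap_in [0.5023, -0.087, 0.0167]
top mid [0.544, -0.0479, 0.0215]
top burr [0.6165, 0.2449, 0.0233]
top film [0.4972, 0.2745, 0.0469]
top loupe [0.392, 0.1592, 0.0224]
top dap [0.3944, -0.1699, 0.0386]
top char [0.4714, -0.2637, 0.0235]
side loupe [0.3898, 0.1714, 0.0252]
side film [0.4979, 0.2834, 0.0458]
side burr [0.6185, 0.2511, 0.0265]
side dap [0.3943, -0.1672, 0.037]
side char [0.469, -0.2456, 0.0246]
side burr_in [0.595, -0.0103, 0.0132]
side table [0.6641, 0.0984, 0.0013]
top burr 456 ztop 0.0419 rect [619.8 249.7] [32.  36.9] 54.8 bbox [591. 219.  11.] [647. 274.  51.]
top film 208 ztop 0.0493 rect [497.5 279.3] [32.1 32.3] 56.8 bbox [481. 262.  10.] [513. 296.  51.]
top loupe 137 ztop 0.028 rect [391.4 161.7] [22.5 23.4] 46.3 bbox [376. 149.  10.] [406. 176.  31.]
top dap 369 ztop 0.0426 rect [ 392.2 -169.9] [40.4 40.1] 74.1 bbox [ 368. -193.   10.] [ 416. -146.   44.]
top char 444 ztop 0.0265 rect [ 471.8 -265.8] [59.7 36.4] 69.0 bbox [ 446. -299.   10.] [ 497. -233.   29.]
side burr 317 ztop 0.0436 rect [619.4 252.6] [32.8 32.3] 54.0 bbox [593. 226.  11.] [649. 277.  52.]
side film 233 ztop 0.0481 rect [499.7 281.4] [32.6 32.5] 59.9 bbox [483. 263.  10.] [517. 299.  50.]
side loupe 99 ztop 0.0261 rect [393.1 164.1] [26.1 22.8] 75.8 bbox [380. 150.  11.] [407. 179.  28.]
side dap 191 ztop 0.0399 rect [ 394.6 -167.2] [45.9 40. ] 72.2 bbox [ 370. -193.   10.] [ 419. -141.   41.]
side char 127 ztop 0.0248 rect [ 474.1 -263.3] [62.2 38.1] 68.9 bbox [ 449. -298.   10.] [ 501. -228.   26.]
side green [295, 213, 15, 9, 94] z 0.0126 [503.7  -8.4] [57.1 32.7] 86.9
```

View pics/topcrop.png

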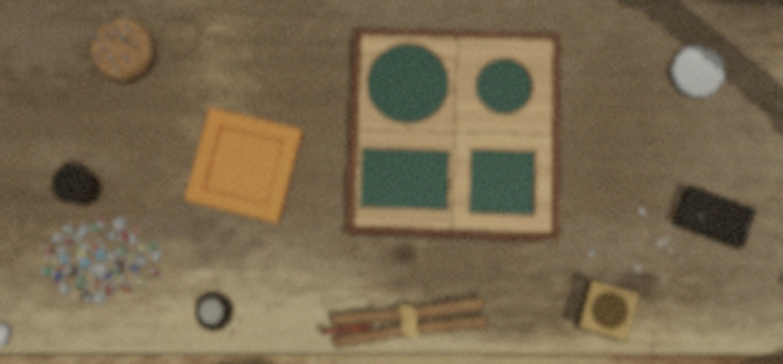

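The crop shows all four recesses clearly, with the tray almost axis-aligned. The loupe has its grey glass at (213,311), the cube is at (608,308) and the charcoal is at (712,216), rotated about 20°. The round-lidded black item at (76,184) is the film can. Next I'll measure the recesses.

```bash
python3 - <<'E'
from h import *
for nm in("top","side"):
  d=np.load(nm+"0.npz");P=cloud(d)
  g=d["img"].astype(int); reg=(np.abs(P[...,0]-.545)<.1)&(np.abs(P[...,1]+.048)<.1)&(P[...,2]<.04)
  m=reg&(g[...,1]>g[...,0]*1.25)
  k,l,st,_=cv2.connectedComponentsWithStats(m.astype(np.uint8))
  for i in range(1,k):
    if st[i,4]<40: continue
    q=P[l==i]; r=cv2.minAreaRect((q[:,:2]*1000).astype(np.float32))
    print(nm,"green",st[i].tolist(),"z",np.median(q[:,2]).round(4),q.mean(0).round(4),"rect",np.round(r[0],1),np.round(r[1],1),round(r[2],1))
  b=P[reg&~m&(P[...,2]>.008)]; r=cv2.minAreaRect((b[:,:2]*1000).astype(np.float32)); print("frame",np.round(r[0],1),np.round(r[1],1),round(r[2],2),"z",np.median(b[:,2]))
  # table bias near
  t=P[(np.abs(P[...,0]-.5)<.15)&(np.abs(P[...,1])<.3)&(np.abs(P[...,2])<.008)]; print("table z",np.median(t[:,2]))
E
```

```text
top green [287, 198, 28, 26, 560] z 0.0138 [ 0.5897 -0.0053  0.0139] rect [589.6  -5. ] [64.  61.4] 89.7
top green [328, 203, 18, 18, 245] z 0.0137 [ 0.587  -0.0898  0.0138] rect [586.9 -90. ] [40.1 41. ] 46.5
top green [285, 236, 30, 20, 552] z 0.0139 [ 0.5053 -0.0023  0.0138] rect [506.   -2.3] [68.  44.6] 89.3
top green [325, 237, 22, 21, 429] z 0.0139 [ 0.5025 -0.0866  0.0139] rect [502.8 -86.3] [49.1 48.1] 88.7
frame [544.9 -45.4] [182.2 183.5] 87.84 z 0.018572886371640562
table z -0.000862105921505929
side green [300, 201, 16, 6, 71] z 0.0132 [ 0.5046 -0.0932  0.0133] rect [504.6 -94.9] [46. 38.] 2.8
side green [264, 210, 21, 8, 121] z 0.0132 [ 0.5915 -0.0112  0.0133] rect [592.4 -11.8] [51.7 56.3] 79.7
side green [292, 212, 18, 11, 138] z 0.0129 [ 0.5076 -0.0068  0.0129] rect [508.1  -6.6] [61.1 42.1] 88.0
frame [547.3 -42.8] [188.4 183.9] 88.02 z 0.01733316771198401
table z -0.00150805000777543
```

Top and side measurements agree to about 3 mm, and the heights match the text. The felt is at about 13 mm (10 expected), the tops are at 28, 42, 26 and 48 mm, and the tray yaw is about -2°. I'll start with the cube.

```bash
cat > act.py <<'E'
from cell import ctrl,claw,planner,vision
import numpy as np
Q=lambda a:[np.cos((a+90)*np.pi/360),np.sin((a+90)*np.pi/360),0,0]   # a: closing axis angle, deg
OBJ=dict( # pick xy, closing angle, width, tip height z(TCP), place xy, closing angle, force
 dap=((.3934,-.1685),73,.040,.033,(.5034,-.0855),88,70),
 char=((.473,-.2645),-21,.036,.025,(.5062,-.0015),-2,45),
 loupe=((.3925,.163),90,.034,.025,(.5874,-.0883),88,40),
 burr=((.620,.2495),90,.056,.025,(.5902,-.0043),88,45))
def st():
    s=ctrl.read_state(); return dict(t=round(s["t"],1),pos=s["position"].round(4).tolist(),w=round(s["width"]*85,1),g=round(s["grip_force"],1),f=s["ft_force"].round(1).tolist())
def pick(n,zc=.13):
    p,a,w,z,_,_,f=OBJ[n]
    ctrl.goto([*p,zc],Q(a)); claw.gripper_to(min(1,(w+.03)/.085))
    hit=ctrl.move_linear([*p,z],max_speed=.12,max_force=12); print(n,"down hit",hit,st())
    claw.gripper_to(0,force=f); print("grip",st())
    ctrl.move_linear([*p,zc],max_speed=.15); print("lift",st())
def place(n,zc=.13):
    _,_,w,z,p,a,_=OBJ[n]
    ctrl.goto([*p,zc],Q(a)); 
    ctrl.move_linear([*p,z+.02],max_speed=.12)
    hit=ctrl.move_linear([*p,z+.0103],max_speed=.03,max_force=8); print("place hit",hit,st())
    claw.gripper_to(min(1,(w+.014)/.085)); ctrl.hold(.2); print("rel",st())
    ctrl.move_linear([*p,zc],max_speed=.15); print(st())
E
python3 - <<'E'
from h import *
for nm in("top","side"):
  P=cloud(np.load(nm+"0.npz")).reshape(-1,3); m=(P[:,2]>.09)&(P[:,0]>.3)&(P[:,0]<.8)&(abs(P[:,1])<.5); q=P[m]
  H,_,_=np.histogram2d(q[:,0],q[:,1],[np.arange(.3,.81,.1),np.arange(-.5,.51,.1)]);print(H.astype(int))
E
python3 - <<'E'
from act import *
pick("dap")
E
```

```text
[[   0    0    0    0    0    0    0    0    0    0]
 [ 921    0    0    0    0    0    0    0    0    0]
 [   0    0    0    0    0    0    0    0    0    0]
 [ 180  631  468  236    0    0    0    0    0    0]
 [ 909 3365 3410 4862 3683 3138    0    0    0    0]]
[[   2    0    0    0    0    0    0    0    0    0]
 [1676    0    0    0    0    0    0    0    0    0]
 [  37    0    0    0    0    0    0    0    0    0]
 [  27   91   87   18    0    0    0    0    0    0]
 [  71  289  353 1309  628 1220    0    0    0    0]]
dap down hit False {'t': 2.9, 'pos': [0.394, -0.1689, 0.0337], 'w': 69.8, 'g': 0.0, 'f': [-0.5, 0.3, 0.6]}
grip {'t': 3.5, 'pos': [0.3934, -0.1685, 0.033], 'w': 0.1, 'g': 0.0, 'f': [0.5, 0.4, -0.5]}
lift {'t': 4.3, 'pos': [0.3928, -0.1681, 0.129], 'w': -0.0, 'g': 0.0, 'f': [0.6, -0.2, -0.5]}
```

The gripper closed on nothing, so I'll look before moving again.

```bash
python3 - <<'E'
from act import *
import cv2
from h import *
ims=[]
d=vision.get_image("side"); im=d["img"][120:300,200:440,::-1]
e=vision.get_image("top"); im2=e["img"][180:320,300:500,::-1]
cv2.imwrite("pics/miss.png",np.hstack([cv2.resize(im,(400,300)),cv2.resize(im2,(400,300))]))
for n,x in(("side",d),("top",e)):
  P=cloud(x); c=np.array([.3934,-.1685]); m=(np.hypot(*(P[...,:2]-c).transpose(2,0,1))<.09)&(P[...,2]>.01)&(P[...,2]<.06)
  q=P[m]; print(n,len(q)); 
  if len(q): t=q[q[:,2]>np.percentile(q[:,2],95)-.008]; print(cv2.minAreaRect((t[:,:2]*1000).astype(np.float32)),np.percentile(q[:,2],95))
E
```

```text
side 208
((394.4788818359375, -168.40774536132812), (44.560176849365234, 40.993751525878906), 75.56319427490234) 0.039548292046926815
top 172
((383.2496643066406, -155.58230590820312), (17.638256072998047, 14.422403335571289), 71.08425903320312) 0.04073178248733828
```

View pics/miss.png

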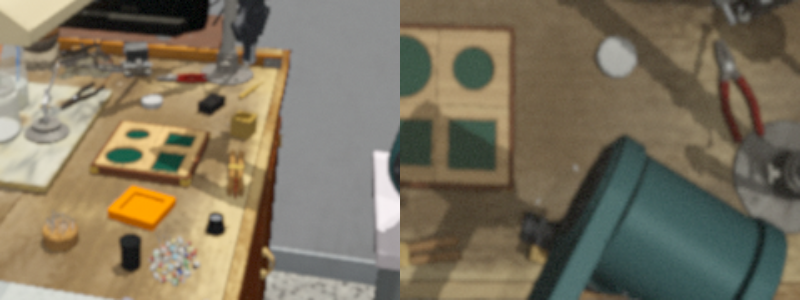

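```bash
python3 - <<'E'
from act import *
import cv2
print(st(),ctrl.read_state()["joint_positions"])
d=vision.get_image("side"); e=vision.get_image("top")
cv2.imwrite("pics/full2.png",np.hstack([cv2.resize(d["img"],(400,300)),cv2.resize(e["img"],(400,300))])[:,:,::-1])
E
```

```text
{'t': 4.4, 'pos': [0.3925, -0.168, 0.1284], 'w': -0.2, 'g': 0.0, 'f': [0.2, -0.2, -0.1]} [-5.37325962e-01 -1.59184183e-01  1.76941342e+00 -8.74115526e-06
  1.53448850e+00 -1.81140779e+00]
```

View pics/full2.png

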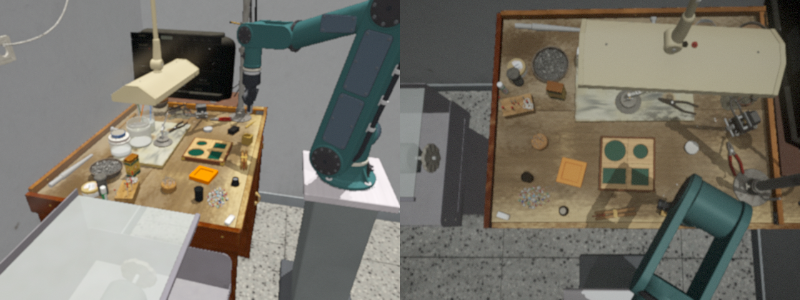

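The cube has not moved, and the fingers look higher over it than the reported TCP. I'll measure the real fingertip position from the depth.

```bash
python3 - <<'E'
from act import *
import cv2
from h import *
d=vision.get_image("side");P=cloud(d)
v,u=np.mgrid[:420,:560]
m=(u>325)&(u<375)&(v<200)&(P[...,0]>.3)&(P[...,0]<.5)&(P[...,1]>-.27)&(P[...,1]<-.08)&(P[...,2]>.05)
q=P[m]
for z in np.arange(.05,.35,.01):
  s=q[(q[:,2]>=z)&(q[:,2]<z+.01)]
  if len(s): print(round(z,2),len(s),s.mean(0).round(3),(np.ptp(s,0)*1e3).round())
cv2.imwrite("pics/grip.png",cv2.resize(d["img"][60:220,270:430,::-1],(600,600)))
E
```

```text
0.14 1 [ 0.388 -0.164  0.15 ] [0. 0. 0.]
0.15 15 [ 0.393 -0.162  0.154] [21. 10.  8.]
0.16 27 [ 0.393 -0.158  0.165] [22. 18. 10.]
0.17 28 [ 0.392 -0.16   0.175] [24. 21. 10.]
0.18 24 [ 0.391 -0.159  0.185] [26. 22.  9.]
0.19 24 [ 0.389 -0.155  0.197] [37. 56.  9.]
0.2 49 [ 0.39  -0.154  0.205] [43. 73. 10.]
0.21 50 [ 0.391 -0.149  0.216] [ 49. 100.  10.]
0.22 56 [ 0.389 -0.151  0.225] [ 54. 107.   9.]
0.23 75 [ 0.392 -0.143  0.235] [ 56. 116.  10.]
0.24 72 [ 0.393 -0.14   0.245] [ 56. 110.  10.]
0.25 71 [ 0.39  -0.15   0.255] [48. 75. 10.]
0.26 46 [ 0.396 -0.14   0.265] [35. 56. 10.]
0.27 37 [ 0.396 -0.136  0.275] [61. 26. 10.]
0.28 85 [ 0.389 -0.139  0.285] [70. 44. 10.]
0.29 85 [ 0.391 -0.139  0.295] [71. 38. 10.]
0.3 94 [ 0.39  -0.139  0.305] [71. 37. 10.]
0.31 96 [ 0.391 -0.14   0.315] [72. 37. 10.]
0.32 107 [ 0.39  -0.145  0.325] [73. 50. 10.]
0.33 58 [ 0.391 -0.142  0.335] [69. 35.  9.]
0.34 100 [ 0.39  -0.141  0.345] [72. 43. 10.]
```

View pics/grip.png

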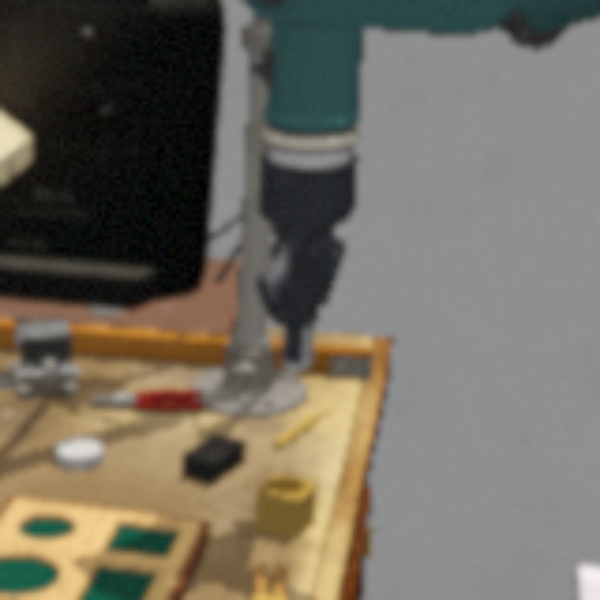

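The shut fingertips are really at z≈0.148 where the stated geometry predicts 0.111, while xy is right. I'll probe the table gently at two clear spots to calibrate this height offset.

```bash
python3 - <<'E'
from act import *
for p in((.44,-.17),(.60,.13)):
    ctrl.goto([*p,.10],Q(73)); ctrl.move_linear([*p,.03],max_speed=.15,max_force=8)
    ctrl.hold(.2)
    h=ctrl.move_linear([*p,-.045],max_speed=.03,max_force=6); print(h,st())
    ctrl.move_linear([*p,.09],max_speed=.2)
E
```

```text
True {'t': 7.4, 'pos': [0.4399, -0.17, -0.0224], 'w': -0.0, 'g': 1.9, 'f': [-0.4, -0.6, 3.2]}
True {'t': 11.8, 'pos': [0.5999, 0.13, -0.0223], 'w': 0.1, 'g': 2.0, 'f': [0.2, -0.2, 4.0]}
```

The offset is the same at both spots: the fingertips touch the table at reported z = -0.022, which is 39 mm higher than nominal. I'll correct the heights and retry.

```bash
sed -i 's/\.040,\.033,/.040,-.006,/; s/\.036,\.025,/.036,-.015,/; s/\.034,\.025,/.034,-.015,/; s/\.056,\.025,/.056,-.017,/; s/zc=\.13/zc=.10/' act.py; grep -n "zc=\|=((" act.py; python3 - <<'E'
from act import *
claw.gripper_to(.8); pick("dap")
if st()["w"]>30: place("dap")
E
```

```text
5: dap=((.3934,-.1685),73,.040,-.006,(.5034,-.0855),88,70),
6: char=((.473,-.2645),-21,.036,-.015,(.5062,-.0015),-2,45),
7: loupe=((.3925,.163),90,.034,-.015,(.5874,-.0883),88,40),
8: burr=((.620,.2495),90,.056,-.017,(.5902,-.0043),88,45))
11:def pick(n,zc=.10):
17:def place(n,zc=.10):
dap down hit False {'t': 15.8, 'pos': [0.394, -0.1689, -0.0053], 'w': 70.1, 'g': 0.0, 'f': [0.5, -0.8, -0.5]}
grip {'t': 16.2, 'pos': [0.3942, -0.1692, -0.0048], 'w': 38.5, 'g': 72.9, 'f': [-0.6, -0.8, 5.6]}
lift {'t': 17.0, 'pos': [0.3922, -0.1677, 0.0981], 'w': 38.6, 'g': 71.8, 'f': [0.1, -0.1, -5.2]}
place hit True {'t': 18.8, 'pos': [0.5052, -0.086, 0.0092], 'w': 38.5, 'g': 72.7, 'f': [-0.6, 1.1, 3.6]}
rel {'t': 19.3, 'pos': [0.5024, -0.0853, 0.0061], 'w': 54.1, 'g': 0.0, 'f': [0.8, -0.5, 0.2]}
{'t': 20.1, 'pos': [0.5027, -0.0853, 0.099], 'w': 54.0, 'g': 0.0, 'f': [-0.3, 1.0, 0.3]}
```

The cube made contact about 5 mm early, so I'll check whether it seated.

```bash
cat > chk.py <<'E'
from act import *
from h import *
import sys
def chk(c,h,tag,park=True):
    if park: ctrl.goto([.35,-.20,.12],Q(0))
    o=[]
    for nm in("top","side"):
        d=vision.get_image(nm);P=cloud(d)
        m=(np.hypot(*(P[...,:2]-np.array(c)).transpose(2,0,1))<.05)&(abs(P[...,2]-h)<.012)
        q=P[m]
        if len(q)>5:
            r=cv2.minAreaRect((q[:,:2]*1000).astype(np.float32))
            A=np.c_[q[:,:2]-q[:,:2].mean(0),np.ones(len(q))]; co=np.linalg.lstsq(A,q[:,2],rcond=None)[0]
            print(nm,len(q),"z",np.percentile(q[:,2],[10,50,90]).round(4),np.round(r[0],1),np.round(r[1],1),round(r[2],1),"tilt",co[:2].round(3))
        o.append(cv2.resize(d["img"][185:275,275:365] if nm=="top" else d["img"][170:240,240:340],(400,400),interpolation=cv2.INTER_CUBIC))
    cv2.imwrite(f"pics/{tag}.png",np.hstack(o)[:,:,::-1])
E
python3 -c "
from chk import *
chk((.5034,-.0855),.05,'c1')"
```

```text
top 343 z [0.0498 0.0534 0.0555] [503.3 -86.3] [40.3 40.4] 88.2 tilt [ 0.038 -0.044]
side 137 z [0.042  0.0511 0.0538] [505.3 -85.7] [49.8 41.1] 85.7 tilt [ 0.063 -0.123]
```

View pics/c1.png

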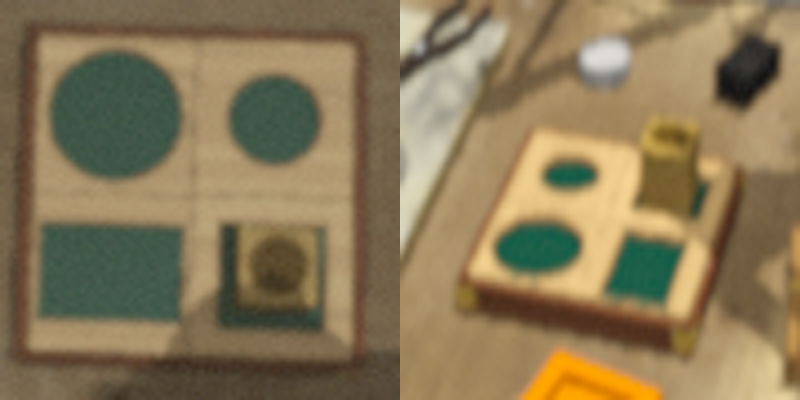

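The cube stands in the square recess at (503,-86) mm. Its top, the felt and the insert tops all read about 3 mm above the nominal heights, so the tray itself sits about 3 mm up and the cube is down on the felt. I'll allow for that and do the charcoal and loupe.

```bash
sed -i 's/z+\.02\]/z+.022]/; s/z+\.0103/z+.0123/; s/max_force=8)/max_force=6)/' act.py; python3 - <<'E'
from act import *
for n,lim in(("char",30),("loupe",28)):
    pick(n)
    if st()["w"]<lim: print("MISSED");break
    place(n)
E
python3 -c "
from chk import *
chk((.5062,-.0015),.036,'c2')
chk((.5874,-.0883),.04,'c3',False)"
```

```text
char down hit False {'t': 23.2, 'pos': [0.4737, -0.265, -0.014], 'w': 66.0, 'g': 0.0, 'f': [0.4, -0.1, -0.0]}
grip {'t': 23.6, 'pos': [0.4738, -0.265, -0.0138], 'w': 34.6, 'g': 46.8, 'f': [-0.6, -0.4, 4.2]}
lift {'t': 24.5, 'pos': [0.4721, -0.2639, 0.0985], 'w': 34.6, 'g': 46.3, 'f': [0.3, 0.2, -2.7]}
place hit True {'t': 26.8, 'pos': [0.5076, -0.0016, 0.0002], 'w': 34.6, 'g': 46.9, 'f': [-0.0, -0.8, 3.8]}
rel {'t': 27.3, 'pos': [0.506, -0.0015, -0.0014], 'w': 50.4, 'g': 0.0, 'f': [-0.0, -0.7, 0.8]}
{'t': 28.1, 'pos': [0.5054, -0.0014, 0.0989], 'w': 50.0, 'g': 0.0, 'f': [0.1, 0.8, -0.6]}
loupe down hit False {'t': 30.7, 'pos': [0.3933, 0.1632, -0.0142], 'w': 63.7, 'g': 0.0, 'f': [-0.3, 0.1, -1.0]}
grip {'t': 31.1, 'pos': [0.3934, 0.1632, -0.014], 'w': 32.3, 'g': 39.8, 'f': [-0.3, -0.5, 4.4]}
lift {'t': 32.0, 'pos': [0.3916, 0.1628, 0.0987], 'w': 32.3, 'g': 39.7, 'f': [-0.3, 0.4, -0.2]}
place hit True {'t': 34.4, 'pos': [0.5886, -0.0886, 0.0001], 'w': 32.7, 'g': 40.0, 'f': [-0.5, 0.1, 3.7]}
rel {'t': 34.9, 'pos': [0.5874, -0.0882, -0.0016], 'w': 47.9, 'g': 0.0, 'f': [0.4, -0.2, -0.0]}
{'t': 35.8, 'pos': [0.5867, -0.0881, 0.0989], 'w': 48.2, 'g': 0.0, 'f': [0.3, -0.0, 0.3]}
top 419 z [0.0344 0.0371 0.0398] [509.5  -3.1] [59.6 45.4] 88.7 tilt [0.02 0.  ]
side 179 z [0.0271 0.0357 0.0381] [507.2  -0.7] [62.3 37.4] 88.4 tilt [ 0.04  -0.086]
top 117 z [0.03   0.0378 0.0415] [586.2 -88.5] [25.5 26.2] 88.3 tilt [ 0.117 -0.099]
side 53 z [0.0295 0.0354 0.0394] [589.8 -86.9] [25.5 27.6] 13.6 tilt [ 0.107 -0.204]
```

View pics/c3.png

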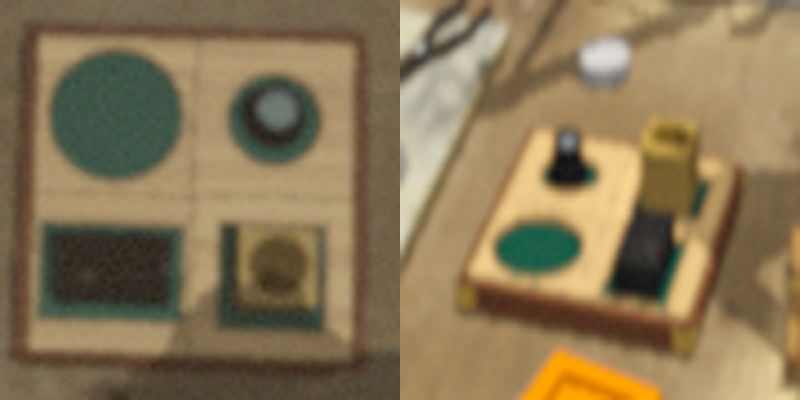

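The charcoal block and the loupe stand centred in their recesses. The burr stand is next.

```bash
python3 - <<'E'
from act import *
pick("burr")
if st()["w"]>48: place("burr")
else: print("MISSED")
E
python3 -c "
from chk import *
chk((.5902,-.0043),.038,'c4')
d=vision.get_image('top');P=cloud(d)
for c,h in(((.498,.28),.048),):
  m=(np.hypot(*(P[...,:2]-np.array(c)).transpose(2,0,1))<.05)&(abs(P[...,2]-h)<.012);print('film',P[m].mean(0))
cv2.imwrite('pics/fin.png',d['img'][:,:,::-1]);print(st())"
```

```text
burr down hit False {'t': 40.5, 'pos': [0.6209, 0.2498, -0.0157], 'w': 85.1, 'g': 0.0, 'f': [-0.1, 0.3, -0.3]}
grip {'t': 40.9, 'pos': [0.621, 0.2498, -0.0155], 'w': 53.6, 'g': 48.3, 'f': [0.6, 0.5, 5.3]}
lift {'t': 41.8, 'pos': [0.619, 0.2492, 0.0981], 'w': 54.1, 'g': 47.7, 'f': [0.0, 1.1, -2.4]}
place hit True {'t': 44.1, 'pos': [0.5916, -0.0045, -0.0015], 'w': 54.2, 'g': 48.1, 'f': [0.2, 0.6, 4.1]}
rel {'t': 44.6, 'pos': [0.5899, -0.0042, -0.0035], 'w': 70.1, 'g': 0.0, 'f': [-0.2, -0.6, -0.4]}
{'t': 45.4, 'pos': [0.5894, -0.0042, 0.0988], 'w': 69.8, 'g': 0.0, 'f': [0.3, 0.2, 0.1]}
top 435 z [0.0355 0.039  0.0417] [590.   -4.9] [53.4 55.5] 89.5 tilt [ 0.022 -0.006]
side 181 z [0.0298 0.0376 0.0408] [ 5.915e+02 -1.000e-01] [53.8 53.4] 85.8 tilt [ 0.064 -0.145]
film [0.49742297 0.27907919 0.04658788]
{'t': 46.8, 'pos': [0.3507, -0.1997, 0.1199], 'w': 70.5, 'g': 0.0, 'f': [0.7, -0.6, 1.1]}
```

View pics/c4.png

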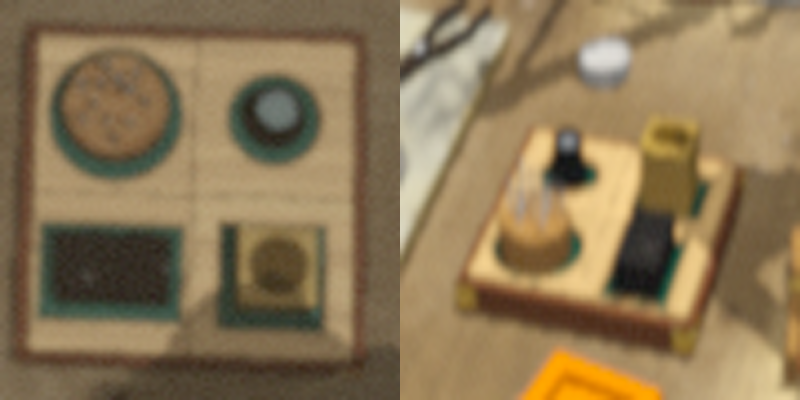

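View pics/fin.png

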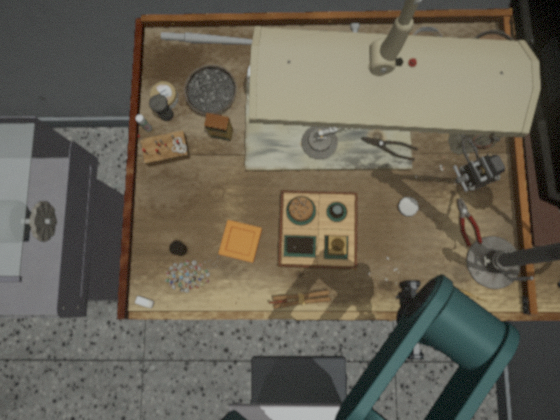

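All four pieces stand in their own recesses (burr stand at (301,209), loupe (337,212), charcoal (300,246), cube (338,245)). The film can at (178,248) and pin block at (165,148) haven't moved, and the arm is clear.

```bash
python3 -c "
from cell import ctrl
print(ctrl.finish_job())"
```

```text
the job is handed in; nothing more can be done
None
```

The job is handed in at about 47 s of the 99 s allowed: the final pictures show the loupe, burr stand, dapping block and charcoal block upright and centred in their own recesses, and the film canister and pin block where they stood; the judge returned no verdict.

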